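Free the jammed end cap from the feed chute

TASK

A motor end cap has run down the sloping feed chute and jammed in the throat at the low end, under the two retaining lips. Nudge it back up the chute until it is clear of the lips, lift it straight up out of the chute, and lower it into the shallow grey tray so that it lies flat on the tray's floor, without dropping it. Leave the loose end cap and the white tape roll on the table where they are.

Things in the scene. Friction and masses are not known exactly. Their poses are not given: they have to be found in the camera images.
- chute: Fixed dark steel channel sloping up 0.14 rad along its +x. Origin: on the table below where the lips end. Running surface at height 45 mm + 0.14 x. Inside 68 wide, walls 26 high (along y = +-36), x -138 to +125, open at both ends. Lips over both walls, x -138 to 0, underside 26 above the surface, leave a 42 mm slot in the middle. Cheeks beside the cap narrow the channel to 41 at the low end.
- cap_center (a point): Centre of the jammed end cap, a plain light metal round dish 60 mm in diameter, 20 high, about 60 g, lying on the chute's sloping surface (z is its axis); this point is half-way up. It starts about 80 mm downhill of the lips' end, stuck between the cheeks; a light push uphill frees it and friction keeps it where it is left. Clear of the lips once its centre is 22 mm or more uphill of their end.
- tray: Fixed shallow open grey tray, 120 by 120 by 18 mm high, walls and floor 3 mm. Origin: centre of its underside, on the table. It stands to the right of the chute.
- spare_cap: The loose end cap, same kind (60 mm round, 20 high), flat on the work surface beside the chute's upper part, on its left or right: leave it alone. Origin: centre of its underside.
- white_tape: Roll of white tape, 68 mm round, 18 high, flat on the work surface beside the chute's upper part, opposite the loose end cap: leave it alone. Origin: centre of its underside.
Mind the look-alikes: they are no part of the job. What is shaped like the part that bears cap_center but orange or purple is not meant.

How it is judged:
By the outcome, as a careful person would: the job done as asked, in the order asked, and still so for the second after the job is handed in, with the robot touching nothing.
It also fails if it takes over 51 s, if anything falls off the work surface, if the arm or the gripper's body presses on something with over 40 N, if the wrist force passes 120 N, or if a joint passes its speed limit or range.

ROBOT

A 6-joint arm with a two-finger parallel gripper is mounted at the origin on a cart in front of the work surface, level with it; the furniture and walls round the work are solid. World frame = base frame: x ahead of the robot, y to its left, z up, the work surface at z = 0. Lengths are in m, angles in degrees, forces in N, time in s.
With the tool pointing down it reaches from about 0.375 to 0.9 m from the base axis. Payload 3.1 kg.
Tool frame: the origin (TCP) lies between the finger pads; the fingertips stand 14 mm ahead of it and the grasp point (between the pads) lies 5 mm behind it; z points along the fingers, y is the line along which they close (so a half turn about z gives the same grasp; the last joint's range is limited). The gripper opens to 85 mm and grips with 20 to 120 N. Pads are 22 mm wide; open, the fingers measure 114 mm over their backs; the gripper's body (76 mm by 85 mm) begins 54 mm behind the grasp point. The pads swing forward as they close: fully open they stand 13 mm farther back than shut.
Start: joints at [-82.363, 30.224, 82.088, -0, 67.689, -10.227], TCP at [0.192, -0.595, 0.245] pointing down, gripper open.
Joint ranges: [-176.69, 176.69], [-43.24, 126.21], [12.49, 139.97], [-82, 262], [0, 151.66], [-163.58, 163.58]. Speed limits (degrees/s): [159.86, 159.86, 180, 180, 180, 180].

INTERFACE

Orientations are given as [roll, pitch, yaw] about the fixed x, y, z axes, in that order (R = Rz(yaw) Ry(pitch) Rx(roll)).
In Python, from bench import bot gives the robot as it stands.
- The arm moves only by the tool jog_arm, never from a script. Its argument "commands" is a list of rows, each a list of 5 numbers: the opening, from 0 (shut) to 1 (fully open), then the shift along the world's x, y, z in cm, then the turn about the world's z in rad. In form: [[hand, x, y, z, spin], ...]. A call has exactly 5 rows; each row is the pose to reach, as a shift and turn from the pose commanded when the call began; what a row does not reach only later rows make up. A row lasts 1/10 s, in which the tool goes at most 50 mm and 8.59 degrees, less where a joint would pass 70% of its speed; a pose out of reach is approached as far as the arm can. A call with a gripper value outside its range is refused whole. The fingers move at their own pace and stop on an object; the grip force is fixed at half the most. Time passes only in rows, so rows that repeat a pose let the fingers close, or fill a call up. It gives the time, the measured TCP pose, the force, the opening and the grip force at its end, in the units of the state.
- bot.state(): the state, without advancing time (a new reading comes with each control period).
- bot.capture(name): name is "scene" or "top" or "wrist"; returns a dict with "image" (384x512x3 uint8, red, green, blue), "fovy" (degrees; the focal length in pixels is half the picture's height over the tangent of half this angle, whatever the lens; pixels are square), "cx", "cy" (the principal point, pixels), "k1" (the pictures are not rectified: a ray, as slopes to the right and down, at radius r is drawn at 1 + k1 r^2 times it, then the intrinsics apply), "position" and "orientation" of the camera in the world. Camera axes: x right, y up, looking along -z (the intrinsics and any distortion apply to the point x, -y, -z); pixel columns grow to the right and rows downward; lengths in m; the calibration is good to about 2 mm. A picture is of the moment at which its call begins. There is no depth.
- bot.job_done(): hands the job in; it is judged then, once.
Trained networks look in a picture, given as the dict that the camera call returned (one of the last four; its "shot" number tells which), for a name from the list of things; names that differ only in an ending like _2 or _b are one class to them, and where a whole thing is asked for, a point or a joint stands for the part that bears it (a point fixed in the world has none). Each returns a list of dicts, best first, with "p" (0 to 1); they miss things now and then, are a little off and sometimes report something else, mostly with a low value. They report only what shows in the picture. A call takes as long as a camera call. They do not tell look-alikes from the thing itself.
- bot.recognise(picture, label): "position" ([row, column] in pixels, amid what is visible of it).
- bot.regions_of(picture, label): "region" (384x512 bool, what is visible of it) and "position" ([row, column] in pixels, amid what is visible of it).
The state is a dict: "time": time; "joint_positions": joint angles; "joint_vel": joint speeds; "effort": joint torques, N m; "tool_pos": TCP position; "ee_rot": TCP orientation; "ft_force": force on the tool from outside, world axes, zero at the start; "ft_torque": the same for the moment, N m; "opening": finger opening in m; "grasp_force": force on a finger pad.
Only numpy, scipy, OpenCV 4.12 (cv2) and the standard library are available. Lean on these libraries where they do the work, as an engineer would, in place of code of your own. Each camera call takes 0.05 s, during which the arm holds its last target. There are 200 camera calls.

## Working session

There is one attempt and no reset: what is moved stays moved. The work goes in short steps, Python scripts to look and compute and a tool call to move; the robot and the scene stay as the last step left them, time stands still between calls to the robot, and variables do not carry over. Pictures are saved under pics/ and viewed, at most 10 in all, crops included, and the job is handed in when it is done.

Besides the shell and the picture viewer there is one more tool, called in YAML: its name, and indented under it one key for each argument. jog_arm: Moves the arm, as the interface text tells. Its arguments: {"type":"object","properties":{"commands":{"type":"array","items":{"type":"array","items":{"type":"number"}}}},"required":["commands"]}

```bash
mkdir -p pics; cat > h.py <<'E'
import numpy as np, cv2
from bench import bot
from scipy.spatial.transform import Rotation as R
def cam(c):
    o=np.array(c["orientation"],float)
    Rm=o if o.shape==(3,3) else (R.from_euler('xyz',o,degrees=True).as_matrix() if o.size==3 else None)
    f=c["image"].shape[0]/2/np.tan(np.radians(c["fovy"]/2))
    return np.array(c["position"]),Rm,f
def ray(c,rc):
    p,Rm,f=cam(c)
    d=np.array([(rc[1]-c["cx"])/f,(rc[0]-c["cy"])/f]); u=d.copy()
    for _ in range(20): u=d/(1+c["k1"]*(u@u))
    return p,Rm@np.array([u[0],-u[1],-1])
def at_z(c,rc,z):
    p,d=ray(c,rc); return p+d*(z-p[2])/d[2]
def proj(c,P):
    p,Rm,f=cam(c); q=Rm.T@(np.array(P)-p); u=np.array([q[0],-q[1]])/-q[2]
    u=u*(1+c["k1"]*(u@u)); return np.array([u[1]*f+c["cy"],u[0]*f+c["cx"]])
def save(c,n): cv2.imwrite(f"pics/{n}.png",c["image"][:,:,::-1])
E
python3 - <<'E'
from h import *
print(bot.state())
ims=[]
for n in ("scene","top"):
    c=bot.capture(n); ims.append(c["image"])
    print(n,{k:v for k,v in c.items() if k!="image"})
    for l in ("chute","cap_center","tray","spare_cap","white_tape"):
        print(l,[(round(r["p"],2),np.round(r["position"]).tolist(),np.round(at_z(c,r["position"],.02),3).tolist()) for r in bot.recognise(c,l)])
    save(c,n)
E
```

```text
{'time': 0.0, 'joint_positions': array([-8.23607401e+01,  3.02770252e+01,  8.21577814e+01, -1.62982487e-03,
        6.76898249e+01, -1.02263285e+01]), 'joint_vel': array([-0.11243592, -0.03679418,  0.08046114,  0.01812749, -0.08063241,
       -0.10510045]), 'effort': array([-3.51344306e-04, -4.42352092e+01, -1.78025544e+01, -3.46898105e-04,
        8.45113420e-03, -8.72232590e-06]), 'tool_pos': array([ 0.19167688, -0.594146  ,  0.24434666]), 'ee_rot': array([-1.79877081e+02, -2.06441484e-02,  1.78661866e+01]), 'ft_force': array([0.20303585, 0.11225581, 0.14237999]), 'ft_torque': array([-0.01433564,  0.00926077, -0.0098341 ]), 'grasp_force': 0.0, 'opening': 0.08545972399287109}
scene {'fovy': 47.957194198320636, 'cx': 255.29727404607306, 'cy': 190.30429494425218, 'k1': -0.11238854222701462, 'position': array([-0.26608475,  0.65996469,  0.43404935]), 'orientation': array([ 6.30096517e+01,  1.05732707e-01, -1.14176460e+02]), 'shot': 1}
chute [(0.74, [184.0, 244.0], [0.512, 0.339, 0.02]), (0.35, [172.0, 277.0], [0.541, 0.244, 0.02])]
cap_center [(0.93, [240.0, 302.0], [0.269, 0.333, 0.02
[... 223 characters left out ...]
.0], [0.456, 0.173, 0.02])]
white_tape [(0.56, [170.0, 276.0], [0.551, 0.242, 0.02])]
top {'fovy': 45.45140112127202, 'cx': 250.61349341369245, 'cy': 187.06305537174413, 'k1': -0.012923136377554144, 'position': array([0.38338268, 0.3436581 , 1.01711533]), 'orientation': array([  2.02329576,  -1.73297174, -88.91306844]), 'shot': 2}
chute [(0.84, [145.0, 232.0], [0.511, 0.358, 0.02])]
cap_center [(0.81, [246.0, 247.0], [0.291, 0.319, 0.02]), (0.64, [226.0, 287.0], [0.336, 0.233, 0.02]), (0.56, [189.0, 239.0], [0.414, 0.34, 0.02])]
tray [(0.82, [166.0, 320.0], [0.469, 0.163, 0.02])]
spare_cap [(0.66, [140.0, 171.0], [0.517, 0.49, 0.02])]
white_tape [(0.72, [117.0, 286.0], [0.575, 0.239, 0.02])]
```

View pics/scene.png

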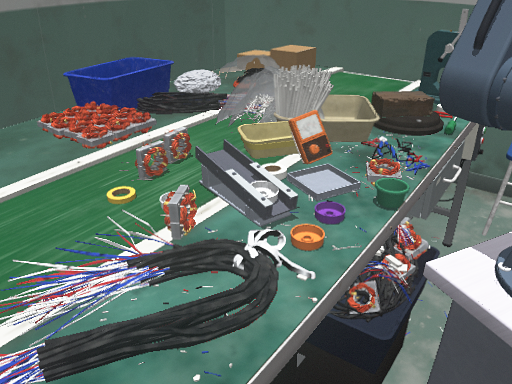

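View pics/top.png

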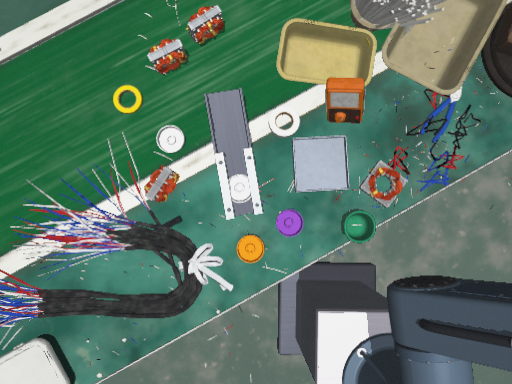

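The metal cap in the chute is at top (188,239). The other candidates are orange (248,250), purple (222,289), the spare metal cap outside the chute at (139,171), and the white tape at (122,284). Only the one in the channel fits the description: light metal, lying between the lips. I'll confirm with an enlarged crop.

```bash
python3 - <<'E'
from h import *
im=cv2.imread("pics/top.png")[80:228,195:305]
cv2.imwrite("pics/crop.png",cv2.resize(im,None,fx=4,fy=4,interpolation=cv2.INTER_CUBIC))
E
```

```text
(no output)
```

View pics/crop.png

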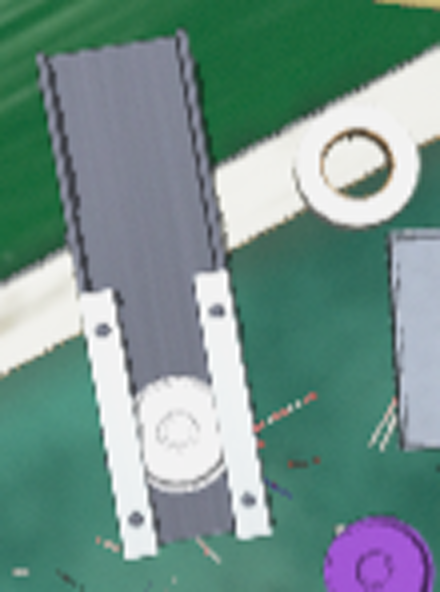

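```bash
cat >> h.py <<'E'
def chute_pt(v,s,y,h):  # v=x,y,yaw
    a=.14; l=np.array([s*np.cos(a)-h*np.sin(a), y, .045+s*np.sin(a)+h*np.cos(a)])
    c,n=np.cos(v[2]),np.sin(v[2])
    return np.array([v[0]+c*l[0]-n*l[1], v[1]+n*l[0]+c*l[1], l[2]])
E
python3 - <<'E'
from h import *
from scipy.optimize import least_squares
c=bot.capture("top")
o=lambda u,v:np.array([80+v/4-.4,195+u/4-.4])
M=[((0,.021,.028),o(113,290)),((0,-.021,.028),o(195,275)),((-.138,.021,.028),o(157,553)),((-.138,-.021,.028),o(235,540)),
((.125,.038,.026),o(38,55)),((.125,-.038,.026),o(187,32))]
s=least_squares(lambda v:np.concatenate([proj(c,chute_pt(v,*m))-q for m,q in M]),[.45,.35,.2])
v=s.x; print("chute",v,np.degrees(v[2]),np.round(s.fun,1))
np.save("chute.npy",v)
r=bot.regions_of(c,"cap_center")
for k in r: print(k["p"],k["position"],k["region"].sum())
# cap boss/top circle centre
q=o(178,429)
p=at_z(c,q,.055); d=p[:2]-v[:2]; e=np.array([np.cos(v[2]),np.sin(v[2])]); print("cap",p,"along",d@e,"lat",-d[0]*e[1]+d[1]*e[0])
for s_ in (-.08,-.07): print(s_,proj(c,chute_pt(v,s_,0,.02)),chute_pt(v,s_,0,.02))
for l,z in (("tray",.003),("spare_cap",.02),("white_tape",.018)):
    for k in bot.regions_of(c,l)[:2]:
        m=k["region"].astype(np.uint8); ct=max(cv2.findContours(m,0,2)[0],key=cv2.contourArea)
        (x,y),wh,an=cv2.minAreaRect(ct); P=[at_z(c,(b[1],b[0]),z)[:2] for b in cv2.boxPoints(((x,y),wh,an))]
        print(l,k["p"],at_z(c,(y,x),z),np.round(P,3).tolist())
E
```

```text
chute [0.49531781 0.35444884 0.18544308] 10.62510609205438 [ 0.4  0.   0.8 -0.4 -0.3 -0.  -0.4  0.2 -0.2  0.3 -0.3 -0.1]
0.88 [226.2, 286.7] 578
0.65 [246.1, 252.0] 614
0.6 [188.3, 239.8] 520
cap [0.4178967  0.33938685 0.055     ] along -0.07887085824328738 lat -0.0005286794760768158
-0.08 [188.38554169 239.09461062] [0.41471573 0.33932801 0.05364087]
-0.07 [183.71519121 238.32052864] [0.42444811 0.34115379 0.0550363 ]
tray 0.66 [0.47559947 0.16089674 0.003     ] [[0.532, 0.229], [0.543, 0.103], [0.419, 0.093], [0.409, 0.218]]
spare_cap 0.96 [0.52135883 0.49156838 0.02      ] [[0.548, 0.52], [0.549, 0.464], [0.495, 0.463], [0.493, 0.519]]
white_tape 0.86 [0.56383595 0.24340213 0.018     ] [[0.598, 0.277], [0.6, 0.211], [0.529, 0.21], [0.528, 0.276]]
white_tape 0.17 [0.41562109 0.33936899 0.018     ] [[0.442, 0.367], [0.45, 0.323], [0.39, 0.312], [0.382, 0.355]]
```

The crop confirms it: light metal dish in the channel between the white lips at top (188,239). The chute fit is good to under 1 px. I'll move round the base, turning so the fingers close along the chute.

jog_arm:
  commands:
    - [1,3,3,0.8,0.14]
    - [1,6,6,1.6,0.28]
    - [1,9,9,2.4,0.42]
    - [1,12,12,3.2,0.56]
    - [1,15,15,4,0.7]

```text
time: 1.35
tool_pos: [0.3427, -0.4436, 0.2858]
ee_rot: [180.0, 0.0, 58.3]
ft_force: [0.1, -0.7, 0.2]
opening: 0.0857
grasp_force: 0.0
```

jog_arm:
  commands:
    - [0,2.6,3.6,0,0.14]
    - [0,5.2,7.2,0,0.28]
    - [0,7.8,10.8,0,0.42]
    - [0,10.4,14.4,0,0.56]
    - [0,13,18,0,0.7]

```text
time: 1.85
tool_pos: [0.4726, -0.2633, 0.2855]
ee_rot: [180.0, 0.0, 98.4]
ft_force: [0.7, 0.1, 0.5]
opening: 0.0127
grasp_force: 0.0
```

jog_arm:
  commands:
    - [0,0.6,4.4,0,0.045]
    - [0,1.2,8.8,0,0.045]
    - [0,1.8,13.2,0,0.045]
    - [0,2.4,17.6,0,0.045]
    - [0,3,22,0,0.045]

```text
time: 2.35
tool_pos: [0.5018, -0.0431, 0.2856]
ee_rot: [180.0, 0.0, 100.6]
ft_force: [0.1, -0.7, -0.4]
opening: -0.0
grasp_force: 0.0
```

jog_arm:
  commands:
    - [0,-0.8,4.4,0,0]
    - [0,-1.6,8.8,0,0]
    - [0,-2.4,13.2,0,0]
    - [0,-3.2,17.6,0,0]
    - [0,-4,22,0,0]

```text
time: 2.85
tool_pos: [0.4613, 0.1769, 0.2856]
ee_rot: [180.0, 0.0, 100.7]
ft_force: [1.2, 0.2, -0.4]
opening: 0.0
grasp_force: 0.0
```

jog_arm:
  commands:
    - [0,-1.9,3.1,0,0]
    - [0,-3.8,6.2,-2,0]
    - [0,-5.7,9.3,-4,0]
    - [0,-7.6,12.3,-7,0]
    - [0,-9.4,15.3,-11,0]

```text
time: 3.35
tool_pos: [0.369, 0.3283, 0.1781]
ee_rot: [179.7, -0.1, 100.7]
ft_force: [0.9, -0.3, -0.6]
opening: 0.0002
grasp_force: 0.0
```

```bash
python3 - <<'E'
from h import *
v=np.load("chute.npy")
print(bot.state()["tool_pos"])
c=bot.capture("wrist"); c2=bot.capture("top")
print(c["position"],c["orientation"])
im=c["image"].copy()
for m in [(0,.021,.028),(0,-.021,.028),(-.138,.021,.028),(-.138,-.021,.028),(-.08,0,.02),(-.11,0,0)]:
    p=proj(c,chute_pt(v,*m)); print(m,np.round(p)); cv2.circle(im,(int(p[1]),int(p[0])),4,(255,0,0),1)
t=c2["image"][80:260,170:330]
t=cv2.resize(t,(341,384))
cv2.imwrite("pics/w1.png",cv2.resize(np.hstack([im,t]),None,fx=.93,fy=.93)[:,:,::-1])
E
```

```text
[0.36900499 0.32832878 0.17806238]
[0.35360552 0.40653874 0.30724228] [-18.24637264  -0.2403462   10.66378022]
(0, 0.021, 0.028) [162. 434.]
(0, -0.021, 0.028) [218. 424.]
(-0.138, 0.021, 0.028) [156. 239.]
(-0.138, -0.021, 0.028) [208. 239.]
(-0.08, 0, 0.02) [183. 315.]
(-0.11, 0, 0) [175. 278.]
```

View pics/w1.png

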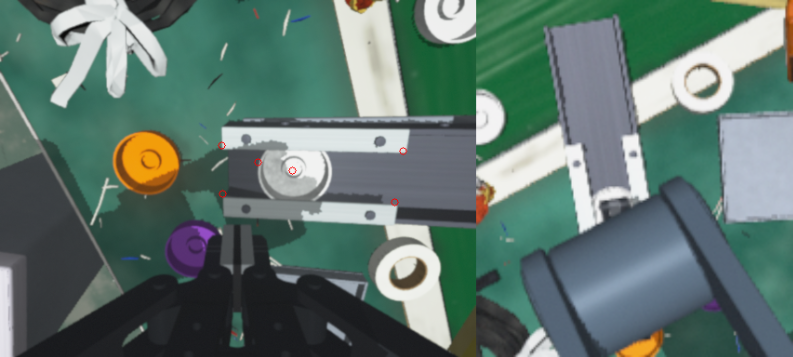

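Wrist view: the cap is at about (170,293) and the lip corners sit within 4 px of the projected model, so the chute pose holds. The orange cap (162,146) and purple cap (250,188) are outside the chute. I'll descend in the slot behind the cap.

jog_arm:
  commands:
    - [0,-0.2,0.1,-4,0]
    - [0,-0.2,0.1,-8,0]
    - [0,-0.2,0.1,-10.5,0]
    - [0,-0.2,0.1,-12,0]
    - [0,-0.2,0.1,-12.7,0]

```text
time: 3.95
tool_pos: [0.3675, 0.3269, 0.0499]
ee_rot: [-180.0, 0.0, 100.6]
ft_force: [-0.1, -0.0, 0.2]
opening: -0.0
grasp_force: 0.0
```

jog_arm:
  commands:
    - [0,0.7,0.2,0.08,0]
    - [0,1.4,0.34,0.18,0]
    - [0,2.1,0.48,0.28,0]
    - [0,2.8,0.61,0.38,0]
    - [0,3.5,0.75,0.48,0]

```text
time: 4.45
tool_pos: [0.4026, 0.3351, 0.0563]
ee_rot: [180.0, -0.0, 100.7]
ft_force: [-1.9, -0.6, 1.9]
opening: 0.0
grasp_force: 1.3
```

jog_arm:
  commands:
    - [0,1,0.19,0.14,0]
    - [0,2,0.38,0.29,0]
    - [0,3,0.56,0.43,0]
    - [0,4,0.75,0.57,0]
    - [0,5,0.94,0.71,0]

```text
time: 4.95
tool_pos: [0.4502, 0.3437, 0.0629]
ee_rot: [-179.7, 0.1, 100.7]
ft_force: [-6.0, -1.5, 7.1]
opening: 0.0002
grasp_force: 4.2
```

jog_arm:
  commands:
    - [0,1,0.19,0.12,0]
    - [0,2,0.38,0.24,0]
    - [0,3,0.56,0.37,0]
    - [0,4,0.75,0.5,0]
    - [0,4.9,0.92,0.63,0]

```text
time: 5.45
tool_pos: [0.4974, 0.3527, 0.0696]
ee_rot: [-179.5, 0.1, 100.7]
ft_force: [-9.1, -2.0, 10.0]
opening: -0.0003
grasp_force: 6.6
```

```bash
python3 - <<'E'
from h import *
v=np.load("chute.npy"); s=bot.state(); print(s["tool_pos"],s["ft_force"])
c=bot.capture("wrist"); c2=bot.capture("scene")
e=np.array([np.cos(v[2]),np.sin(v[2])])
for k in bot.regions_of(c,"cap_center"):
    ct=max(cv2.findContours(k["region"].astype(np.uint8),0,2)[0],key=cv2.contourArea)
    (x,y),wh,a=cv2.minAreaRect(ct); p=at_z(c,(y,x),.07); d=p[:2]-v[:2]
    print(k["p"],k["position"],wh,"along",d@e,"lat",-d[0]*e[1]+d[1]*e[0])
a=cv2.resize(c["image"],(440,330)); b=cv2.resize(c2["image"][130:240,190:310],(360,330))
cv2.imwrite("pics/w2.png",np.hstack([a,b])[:,:,::-1])
E
```

```text
[0.49739012 0.35266694 0.06956137] [-9.05542321 -1.98459566  9.96257885]
0.56 [352.5, 18.7] (46.99999237060547, 54.99999237060547) along -0.10523559354367311 lat -0.04547957355194652
```

View pics/w2.png

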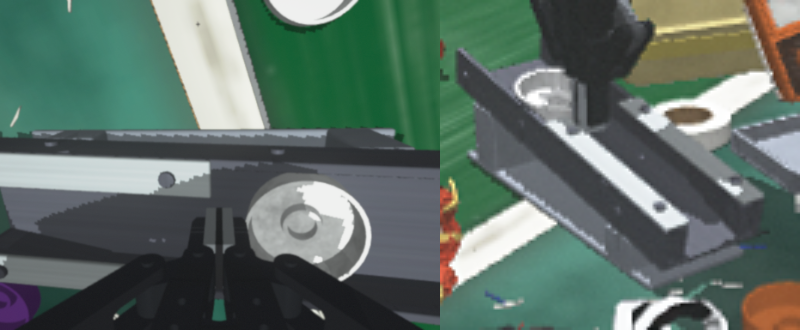

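Cap is clear of the lips, at about (225,308) in the left panel, beyond the lip end at about (180,210). I'll back off, rise and measure.

jog_arm:
  commands:
    - [0,-0.4,-0.08,0,0]
    - [0,-0.8,-0.15,0,0]
    - [0,-0.8,-0.15,3,0]
    - [0.5,-0.8,-0.15,7,0]
    - [1,-0.8,-0.15,11,0]

```text
time: 6.1
tool_pos: [0.493, 0.3518, 0.1793]
ee_rot: [-180.0, 0.0, 100.7]
ft_force: [0.4, 0.3, -0.5]
opening: 0.028
grasp_force: 0.0
```

jog_arm:
  commands:
    - [1,1,0.2,0,0]
    - [1,1,0.2,0,0]
    - [1,1,0.2,0,0]
    - [1,1,0.2,0,0]
    - [1,1,0.2,0,0]

```text
time: 6.6
tool_pos: [0.5018, 0.3535, 0.1772]
ee_rot: [-179.8, 0.0, 100.7]
ft_force: [-0.3, -0.2, 0.6]
opening: 0.0853
grasp_force: 0.0
```

```bash
python3 - <<'E'
from h import *
v=np.load("chute.npy"); s=bot.state(); print(s["tool_pos"],s["ft_force"])
c=bot.capture("wrist")
e=np.array([np.cos(v[2]),np.sin(v[2])])
for k in bot.regions_of(c,"cap_center"):
    ct=max(cv2.findContours(k["region"].astype(np.uint8),0,2)[0],key=cv2.contourArea)
    (x,y),wh,a=cv2.minAreaRect(ct); p=at_z(c,(y,x),.066); d=p[:2]-v[:2]
    print(k["p"],k["position"],(y,x),wh,p,"along",d@e,"lat",-d[0]*e[1]+d[1]*e[0])
for m in [(0,.021,.028),(0,-.021,.028),(.04,0,.01),(.05,0,.01)]: print(m,proj(c,chute_pt(v,*m)))
save(c,"w3")
E
```

```text
[0.50181749 0.35353748 0.17724275] [-0.28841162 -0.17763874  0.56749448]
0.8 [174.3, 17.6] (173.5, 22.5) (69.0, 45.0) [0.33515599 0.33551725 0.066     ] along -0.16090643338595456 lat 0.010923964470945038
0.76 [186.4, 313.5] (190.99998474121094, 311.5) (82.73149108886719, 82.73149108886719) [0.54250254 0.36127431 0.066     ] along 0.04763421966450532 lat -0.001991566242271622
0.68 [266.6, 73.6] (267.6792907714844, 70.08658599853516) (63.56039810180664, 69.43739318847656) [0.36982358 0.26360207 0.066     ] along -0.14009310166071198 lat -0.0661502853341572
(0, 0.021, 0.028) [162.68958119 240.81960025]
(0, -0.021, 0.028) [218.25702883 241.52008888]
(0.04, 0, 0.01) [186.14366829 297.93455616]
(0.05, 0, 0.01) [186.72632337 311.43688903]
```

View pics/w3.png

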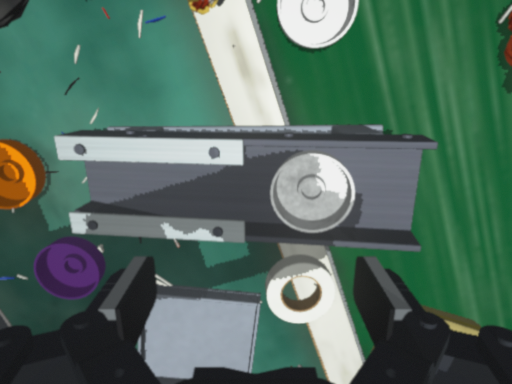

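Cap (191,312) lies centred and flat in the open part, about 48 mm uphill of the lips' end. The spare cap is at (10,317) and the tape at (290,300). I'll go over it and down around it.

jog_arm:
  commands:
    - [0.82,2,0.4,0,0]
    - [0.82,4,0.75,-2,0]
    - [0.82,4,0.75,-5,0]
    - [0.82,4,0.75,-8,0]
    - [0.82,4,0.75,-9.2,0]

```text
time: 7.2
tool_pos: [0.5408, 0.3605, 0.0834]
ee_rot: [-179.6, 0.1, 100.6]
ft_force: [-0.4, -0.3, -0.1]
opening: 0.07
grasp_force: 0.0
```

jog_arm:
  commands:
    - [0.82,0,0,-0.4,0]
    - [0.82,0,0,-0.8,0]
    - [0.82,0,0,-1.0,0]
    - [0.82,0,0,-1.1,0]
    - [0.82,0,0,-1.2,0]

```text
time: 7.7
tool_pos: [0.5434, 0.3618, 0.0759]
ee_rot: [179.9, -0.0, 100.7]
ft_force: [0.2, -0.6, 0.1]
opening: 0.0702
grasp_force: 0.0
```

jog_arm:
  commands:
    - [0.82,0,0,-0.1,0]
    - [0.82,0,0,-0.2,0]
    - [0.82,0,0,-0.3,0]
    - [0.82,0,0,-0.4,0]
    - [0.82,0,0,-0.4,0]

```text
time: 8.2
tool_pos: [0.5427, 0.3614, 0.0707]
ee_rot: [-180.0, 0.0, 100.7]
ft_force: [-0.5, 0.3, 0.4]
opening: 0.0702
grasp_force: 0.0
```

```bash
python3 - <<'E'
from h import *
for i in range(2):
    c=bot.capture("scene" if i else "wrist"); s=bot.state(); print(s["tool_pos"],s["ft_force"])
    if i: b=cv2.resize(c["image"][140:220,190:310],(560,373),interpolation=cv2.INTER_CUBIC)
    else: a=cv2.resize(c["image"][100:384,240:512],(240,373)); 
cv2.imwrite("pics/g1.png",np.hstack([a,b])[:,:,::-1])
E
```

```text
[0.54273332 0.36145951 0.07071259] [0.65309487 0.06938197 0.61302507]
[0.54279568 0.36150186 0.07080227] [-0.08320701  0.11452931  0.29046271]
```

View pics/g1.png

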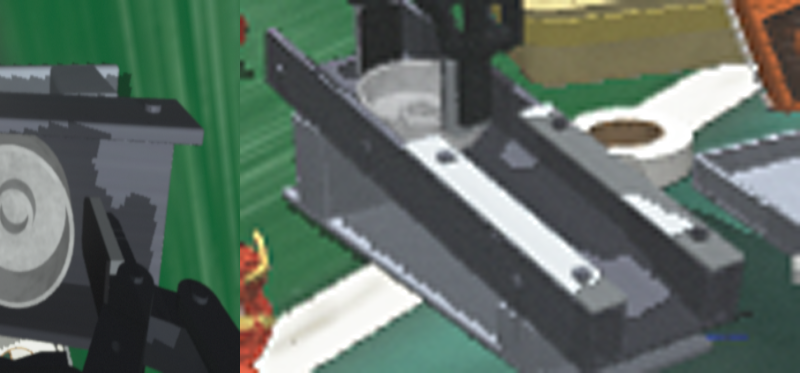

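Fingers straddle the cap, at left and right of it, with no contact. I'll go 2 mm lower and close.

jog_arm:
  commands:
    - [0.82,0,0,-0.1,0]
    - [0.82,0,0,-0.2,0]
    - [0.76,0,0,-0.2,0]
    - [0.72,0,0,-0.2,0]
    - [0.68,0,0,-0.2,0]

```text
time: 8.8
tool_pos: [0.5428, 0.3614, 0.0692]
ee_rot: [-180.0, 0.0, 100.7]
ft_force: [-0.9, -0.2, 0.9]
opening: 0.0586
grasp_force: 17.6
```

jog_arm:
  commands:
    - [0.4,0,0,0,0]
    - [0.4,0,0,0,0]
    - [0.4,0,0,0,0]
    - [0.4,0,0,0,0]
    - [0.4,0,0,0,0]

```text
time: 9.3
tool_pos: [0.543, 0.3615, 0.0698]
ee_rot: [180.0, -0.0, 100.7]
ft_force: [-1.9, -0.3, 5.8]
opening: 0.0565
grasp_force: 62.5
```

jog_arm:
  commands:
    - [0.4,0,0,0.5,0]
    - [0.4,0,0,1.2,0]
    - [0.4,0,0,2.2,0]
    - [0.4,0,0,3.5,0]
    - [0.4,0,0,5,0]

```text
time: 9.8
tool_pos: [0.5428, 0.3615, 0.12]
ee_rot: [-180.0, 0.0, 100.7]
ft_force: [-0.0, -0.4, -0.7]
opening: 0.0563
grasp_force: 63.6
```

jog_arm:
  commands:
    - [0.4,0,0,1.5,0]
    - [0.4,0,0,3,0]
    - [0.4,0,0,4.5,0]
    - [0.4,0,0,6,0]
    - [0.4,0,0,7,0]

```text
time: 10.3
tool_pos: [0.5433, 0.3617, 0.1909]
ee_rot: [179.9, -0.0, 100.7]
ft_force: [-0.1, -0.0, -1.4]
opening: 0.0568
grasp_force: 63.6
```

```bash
python3 - <<'E'
from h import *
s=bot.state(); print(s["tool_pos"],s["ft_force"],s["opening"])
c2=bot.capture("top")
r=[k for k in bot.regions_of(c2,"tray")][:2]
for k in r:
    ct=max(cv2.findContours(k["region"].astype(np.uint8),0,2)[0],key=cv2.contourArea)
    b=cv2.minAreaRect(ct); print(k["p"],b,[np.round(at_z(c2,(q[1],q[0]),.018)[:2],3).tolist() for q in cv2.boxPoints(b)],at_z(c2,(b[0][1],b[0][0]),.015))
c=bot.capture("scene")
cv2.imwrite("pics/l1.png",np.hstack([cv2.resize(c["image"][100:220,190:360],(480,339)),cv2.resize(c2["image"][100:220,210:370],(320,339))])[:,:,::-1])
E
```

```text
[0.543318   0.36172764 0.19090133] [-0.08756833 -0.01887263 -1.37632409] 0.0568142322883837
0.69 ((336.0066833496094, 161.0995635986328), (51.28615188598633, 23.015575408935547), 86.18592071533203) [[0.534, 0.157], [0.539, 0.106], [0.426, 0.097], [0.422, 0.148]] [0.48045736 0.12664714 0.015     ]
```

View pics/l1.png

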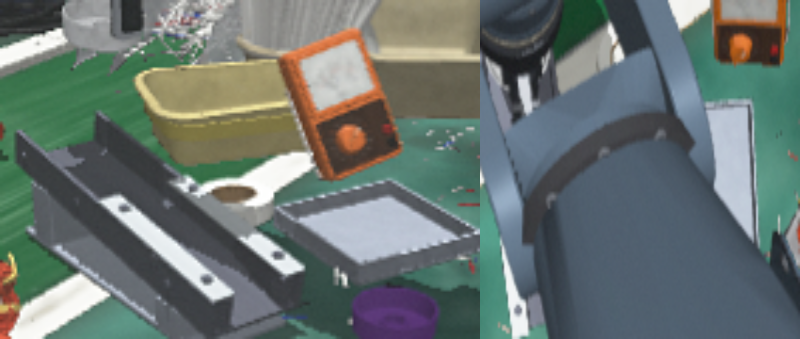

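Chute is empty and the cap is in the gripper. I'll carry it above the tray.

jog_arm:
  commands:
    - [0.4,-1.4,-4,0,-0.02]
    - [0.4,-2.8,-8,0,-0.04]
    - [0.4,-4.2,-12,0,-0.06]
    - [0.4,-5.6,-16,-1,-0.08]
    - [0.4,-6.9,-19.8,-3,-0.1]

```text
time: 10.95
tool_pos: [0.4736, 0.1622, 0.1591]
ee_rot: [179.9, 0.0, 94.9]
ft_force: [0.2, -0.0, -1.1]
opening: 0.0566
grasp_force: 63.7
```

jog_arm:
  commands:
    - [0.4,0,0,-2,0]
    - [0.4,0,0,-4,0]
    - [0.4,0,0,-6,0]
    - [0.4,0,0,-8,0]
    - [0.4,0,0,-8,0]

```text
time: 11.45
tool_pos: [0.4716, 0.1631, 0.0762]
ee_rot: [-179.6, 0.0, 94.9]
ft_force: [-1.0, 0.1, -0.9]
opening: 0.0562
grasp_force: 63.8
```

```bash
python3 - <<'E'
from h import *
s=bot.state(); print(s["tool_pos"],s["ee_rot"],s["ft_force"],s["opening"])
c=bot.capture("wrist"); im=c["image"].copy()
P=s["tool_pos"]
for dx in(-.06,.06):
  for dy in(-.06,.06):
    a=np.radians(5); p=proj(c,[.4743+dx*np.cos(a)-dy*np.sin(a),.1637+dx*np.sin(a)+dy*np.cos(a),.018]); print(dx,dy,p); cv2.circle(im,(int(p[1]),int(p[0])),4,(255,0,0),1)
c2=bot.capture("scene")
cv2.imwrite("pics/p1.png",np.hstack([cv2.resize(im,(440,330)),cv2.resize(c2["image"][110:220,250:370],(360,330))])[:,:,::-1])
E
```

```text
[0.471584   0.16305837 0.07623823] [-1.79603321e+02  1.02151695e-02  9.49063963e+01] [-0.95071696  0.14132929 -0.8705286 ] 0.05622318058543242
-0.06 -0.06 [304.87017385 166.58404547]
-0.06 0.06 [115.20235584 148.24434633]
0.06 -0.06 [305.48637981 353.36869444]
0.06 0.06 [114.89621496 373.20570189]
```

View pics/p1.png

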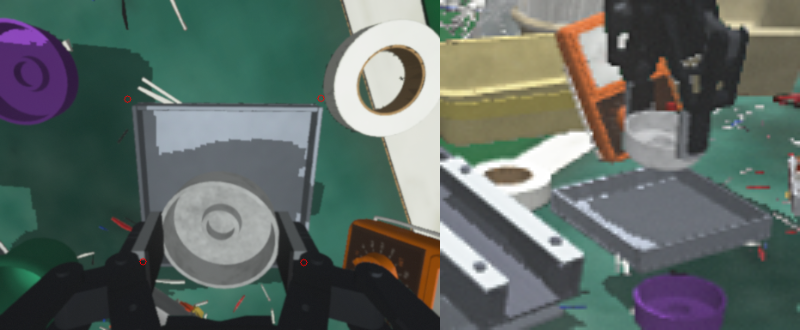

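Cap is held almost level over the tray. The tray's far corners (105,135) and (105,322) show it about 3 mm off my estimate, so I'll shift (+0.3, -0.3) cm and lower.

jog_arm:
  commands:
    - [0.4,0.3,-0.3,-1.3,0]
    - [0.4,0.3,-0.3,-2.6,0]
    - [0.4,0.3,-0.3,-3.8,0]
    - [0.4,0.3,-0.3,-4.5,0]
    - [0.4,0.3,-0.3,-4.8,0]

```text
time: 12.05
tool_pos: [0.4762, 0.1604, 0.0297]
ee_rot: [-179.9, 0.0, 94.9]
ft_force: [-0.3, -0.0, -1.0]
opening: 0.0564
grasp_force: 63.9
```

jog_arm:
  commands:
    - [0.4,0,0,-0.1,0]
    - [0.4,0,0,-0.2,0]
    - [0.4,0,0,-0.3,0]
    - [0.4,0,0,-0.4,0]
    - [0.4,0,0,-0.4,0]

```text
time: 12.55
tool_pos: [0.4769, 0.1605, 0.027]
ee_rot: [180.0, -0.0, 94.9]
ft_force: [0.2, 0.4, -0.7]
opening: 0.0565
grasp_force: 63.9
```

jog_arm:
  commands:
    - [0.4,0,0,-0.1,0]
    - [0.4,0,0,-0.2,0]
    - [0.4,0,0,-0.3,0]
    - [0.4,0,0,-0.3,0]
    - [0.4,0,0,-0.3,0]

```text
time: 13.05
tool_pos: [0.4769, 0.1605, 0.0243]
ee_rot: [180.0, -0.0, 94.9]
ft_force: [-0.3, -0.2, 5.5]
opening: 0.0568
grasp_force: 64.3
```

jog_arm:
  commands:
    - [0.4,0,0,-0.05,0]
    - [0.4,0,0,-0.1,0]
    - [0.4,0,0,-0.1,0]
    - [0.4,0,0,-0.1,0]
    - [0.4,0,0,-0.1,0]

```text
time: 13.55
tool_pos: [0.4769, 0.1605, 0.024]
ee_rot: [180.0, 0.0, 94.9]
ft_force: [-0.3, 0.0, 12.9]
opening: 0.0566
grasp_force: 65.1
```

Firm contact with the floor, so I'll open slowly.

jog_arm:
  commands:
    - [0.68,0,0,0,0]
    - [0.71,0,0,0,0]
    - [0.75,0,0,0,0]
    - [0.8,0,0,0,0]
    - [0.8,0,0,0,0]

```text
time: 14.05
tool_pos: [0.4767, 0.1605, 0.0226]
ee_rot: [-180.0, 0.0, 94.9]
ft_force: [-0.5, 1.0, 1.1]
opening: 0.0681
grasp_force: 0.0
```

jog_arm:
  commands:
    - [0.8,0,0,0.5,0]
    - [0.8,0,0,1.5,0]
    - [0.8,0,0,3,0]
    - [0.8,0,0,6,0]
    - [0.8,0,0,10,0]

```text
time: 14.55
tool_pos: [0.4756, 0.1603, 0.1233]
ee_rot: [-179.8, 0.0, 94.9]
ft_force: [1.5, 0.1, -0.4]
opening: 0.0684
grasp_force: 0.0
```

jog_arm:
  commands:
    - [0.8,0,0,2,0]
    - [0.8,0,0,4,0]
    - [0.8,0,0,4,0]
    - [0.8,0,0,4,0]
    - [0.8,0,0,4,0]

```text
time: 15.05
tool_pos: [0.476, 0.1604, 0.1622]
ee_rot: [-179.9, 0.0, 94.9]
ft_force: [-0.9, 0.6, 0.4]
opening: 0.0682
grasp_force: 0.0
```

```bash
python3 - <<'E'
from h import *
s=bot.state(); print(s["tool_pos"],s["ft_force"],s["opening"])
c=bot.capture("wrist"); c2=bot.capture("scene")
cv2.imwrite("pics/f1.png",np.hstack([cv2.resize(c["image"],(440,330)),cv2.resize(c2["image"][110:220,250:370],(360,330))])[:,:,::-1])
E
```

```text
[0.4760334  0.16038391 0.16219312] [-0.87028912  0.57955257  0.36398169] 0.06817300429673358
```

View pics/f1.png

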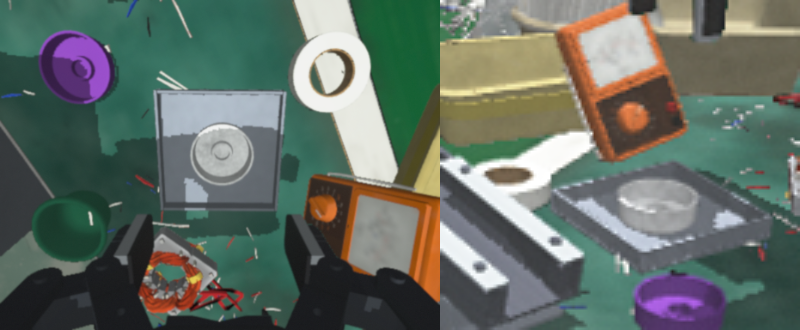

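The cap lies flat in the middle of the tray, at (153,222) in the left panel and (205,655) in the right. The tape at (72,330) has not moved and the gripper is clear.

```bash
python3 -c "
from bench import bot
print(bot.job_done())"
```

```text
the job is handed in; nothing more can be done
None
```

The end cap was pushed clear of the lips, lifted straight out of the chute and set down flat in the tray; the job was handed in at about 15 s with the gripper clear and the loose cap and tape roll untouched.

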